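# Fit the nest plate on the bottle-press bed

### The job

Pick up the white nest plate by its bar grip, lay it level and square on the white ledge at the front of the grey press bed, with its hole still well short of the pin, and slide it back over the locating pin until it drops on. Then press the plate down against the sprung pads until it sits fully home on the bed, and finish like that, with the gripper still holding it pressed down: do not let go at the end. Leave the bottle, jar and beaker where they stand.

Things in the scene. Friction and masses are not known exactly. Their poses are not given: they have to be found in the camera images.
- plate: Loose white nest plate, 100 mm (its x) by 90 (y) by 20 thick, about 0.3 kg, flat on the table. Origin: centre of its underside, z up. A black bar grip stands on its middle, 56 mm long (x), 16 wide (y), 20 to 52 mm above the underside: pinch it across y from above. Unseen in the middle of the underside: a blind round hole 12 mm across, 15 deep, chamfered 1.5 mm. Half turned it fits as well.
- bed: Press bed, fixed: grey metal slab 200 mm (x) by 150 (y), top 12 mm above the table. Origin: at table height under the axis of the pin in its middle; x points from the ledge to the pin, z up. The plate must finish with its underside on the slab, 13 mm below the ledge's top, its x along the bed's x.
- ledge (a point): Centre of the top of the white ledge at the bed's front, 72 mm from the pin axis: 36 mm deep (bed x), 90 wide (y), 25 mm above the table, as high as the pin tip. A plate with its hole 15 to 45 mm short of the pin lies level on ledge and pin; its front edge clears the ledge 4 mm before the hole meets the pin.
- pad (a joint): Travel (m) of the two black sprung pads, joined, 20 to 32 mm to either side (y) of the pin, 50 mm long (x). 0 = up, tops 17 mm above the table: the dropped plate rests there, 8 mm below the ledge's top. 0.005 = down, plate on the slab: that takes about 10 N less the plate's weight (3 N). They push the plate up again when let go.
- pin_tip (a point): Centre of the tip of the steel locating pin on the bed, 10 mm across, coned over its top 2.5 mm to a 5 mm flat; the tip is 13 mm above the slab and 25 mm above the table. Axes as the bed's.
- dropper: Bystander: amber bottle with black cap, 34 mm across, 85 mm tall. Origin: centre of its underside, z up.
- vial: Bystander: amber jar with black cap, 30 mm across, 55 mm tall. Origin: centre of its underside, z up.
- beaker: Bystander: clear glass beaker, 60 mm across, 70 mm tall. Origin: centre of its underside, z up.
Things that resemble listed ones, but are neither listed nor needed, are in the scene too. Of the things that look like the bed, take the one that is farthest to the robot's left at the start.

How it is judged:
On the way, in this order (a step that is already met when the one before it is completed fails the run):
1. the plate lies level and square on the ledge, its hole still 12 to 55 mm short of the pin (contact force between plate and bed above 0.3 N and x of plate in the frame of bed between -0.055 and -0.012 m and y of plate in the frame of bed between -0.02 and 0.02 m and z of plate in the frame of bed between 0.022 and 0.029 m and angle between plate's own z axis and vertical below 0.12 rad and angle between the x axis of plate and the x axis of bed, either way round below 0.2 rad), for 0.1 s.
2. the plate has dropped on the pin (horizontal distance between plate and pin_tip below 0.003 m and angle between plate's own z axis and vertical below 0.1 rad and z of plate in the frame of bed below 0.0195 m), for 0.1 s.
At the end, for the whole second after the job is handed in: The pin is in the plate's hole (within 3 mm of its axis), the plate level (0.05 rad) and square to the bed (0.2 rad), its underside less than 1.8 mm above the slab, held down at rest by the fingers against the sprung pads; the bystanders stand within 20 mm of where they were (horizontal distance between plate and pin_tip below 0.003 m and angle between plate's own z axis and vertical below 0.05 rad and angle between the x axis of plate and the x axis of bed, either way round below 0.2 rad and z of plate in the frame of bed below 0.0138 m and contact force between the fingers and plate above 2 N and linear speed of plate below 0.02 m/s and distance of each of dropper, vial, beaker from where it was at the start of the episode below 0.02 m and angle between each of dropper, vial, beaker's own z axis and vertical below 0.4 rad); the arm keeps its last pose, push and grip.
It fails at once if the tall amber bottle is knocked over or pushed away (distance of dropper from where it was at the start of the episode above 0.02 m or angle between dropper's own z axis and vertical above 0.4 rad).
It fails at once if the short amber jar is knocked over or pushed away (distance of vial from where it was at the start of the episode above 0.02 m or angle between vial's own z axis and vertical above 0.4 rad).
It fails at once if the glass beaker is knocked over or pushed away (distance of beaker from where it was at the start of the episode above 0.02 m or angle between beaker's own z axis and vertical above 0.4 rad).
It also fails if it takes over 48 s, if anything falls off the work surface, if the arm or the gripper's body presses on something with over 40 N, if the wrist force passes 120 N, or if a joint passes its speed limit or range.

### The arm

A 7-joint arm with a two-finger parallel gripper is mounted at the origin on the work surface. World frame = base frame: x ahead of the robot, y to its left, z up, the work surface at z = 0. Lengths are in m, angles in rad, forces in N, time in s.
With the tool pointing down it reaches from about 0.4 to 0.9 m from the base axis. Payload 5.5 kg.
Tool frame: the origin (TCP) lies midway between the tips of the shut fingers; the grasp point (between the pads) lies 19 mm behind it; z points along the fingers, y is the line along which they close (so a half turn about z gives the same grasp; the last joint's range is limited). The gripper opens to 92 mm and grips with 3 to 60 N. Pads are 19 mm wide; open, the fingers measure 130 mm over their backs; the gripper's body (75 mm by 190 mm) begins 47 mm behind the grasp point.
Start: joints at [1.371, 0.501, -0.427, 1.55, 0.221, 1.138, -0.21], TCP at [0.29, -0.582, 0.2] pointing down, gripper open.
Joint ranges: [-2.88, 2.88], [-0.31, 2.03], [-1.54, 1.56], [0.2, 2.42], [-1.41, 4.55], [0.19, 2.02], [-2.57, 2.57]. Speed limits (rad/s): [2.57, 2.57, 3.14, 3.14, 3.14, 3.14, 3.14].

### API

Orientations are given as a unit quaternion [w, x, y, z].
In Python, from workcell import ctrl, imaging, order, finder gives the robot as it stands.
- The arm moves only by the shell command python3 -m handwheel 'ROWS' [FORCE]. ROWS is a JSON object of lists of equal length, an entry for each row: "delta_pos": the shift along the tool's x, y, z normalised to -1 to 1, where 1 is 10 cm, a list of three; "turn": the turn, a rotation vector about the tool's x, y, z normalised to -1 to 1, where 1 is 180 degrees, a list of three; "fingers": the opening, from 0 (shut) to 1 (fully open). A call has 1 to 12 rows; each row is the pose to reach, as a shift and turn from the pose commanded when the call began, along the tool's axes at that moment, turning the shorter way round; what a row does not reach only later rows make up. A row lasts 1/10 s, in which the tool goes at most 50 mm and 8.59 degrees, less where a joint would pass 70% of its speed; a pose out of reach is approached as far as the arm can. A call with a number of a shift or a turn outside -1 to 1 is refused whole. A call with a gripper value outside its range is refused whole. The fingers move at their own pace and stop on an object; FORCE is the grip in N (left out, the last holds). Time passes only in rows, so rows that repeat a pose let the fingers close. It gives the time, the measured TCP pose, the force, the opening and the grip force at its end, in the units of the state.
- ctrl.state(): the state, without advancing time (a new reading comes with each control period).
- imaging.get_image(name): name is "side" or "top" or "wrist"; returns a dict with "color" (384x512x3 uint8, blue, green, red), "intrinsics" (3x3 intrinsics, pixels), "pose" (4x4, takes a point from camera to world coordinates). Camera axes: x right, y down, z forward; pixel columns grow to the right and rows downward; lengths in m; the calibration is good to about 2 mm. A picture is of the moment at which its call begins. There is no depth.
- order.sign_off(): hands the job in; it is judged then, once.
Trained networks look in a picture, given as the dict that the camera call returned (one of the last four; its "shot" number tells which), for a name from the list of things; names that differ only in an ending like _2 or _b are one class to them, and where a whole thing is asked for, a point or a joint stands for the part that bears it (a point fixed in the world has none). Each returns a list of dicts, best first, with "score" (0 to 1); they miss things now and then, are a little off and sometimes report something else, mostly with a low value. They report only what shows in the picture. A call takes as long as a camera call. They do not tell look-alikes from the thing itself.
- finder.find_in(picture, label): "bbox" ([centre column, centre row, width, height] in pixels, round what is visible of it).
- finder.cut_out(picture, label): "mask" (384x512 bool, what is visible of it) and "bbox" ([centre column, centre row, width, height] in pixels, round what is visible of it).
- finder.tip_of(picture, label): "centre" ([column, row] in pixels: a listed point, or the origin of a listed thing).
The state is a dict: "time": time; "qpos": joint angles; "qd": joint speeds; "joint_efforts": joint torques, N m; "ee_pos": TCP position; "eef_rot": TCP orientation; "ft_force": force on the tool from outside, world axes, zero at the start; "torque": the same for the moment, N m; "opening": finger opening in m; "finger_force": force on a finger pad.
Only numpy, scipy, OpenCV 4.12 (cv2) and the standard library are available. Lean on these libraries where they do the work, as an engineer would, in place of code of your own. Each camera call takes 0.05 s, during which the arm holds its last target. There are 200 camera calls.

## Working session

There is one attempt and no reset: what is moved stays moved. The work goes in short steps, Python scripts to look and compute and a shell command to move; the robot and the scene stay as the last step left them, time stands still between calls to the robot, and variables do not carry over. Pictures are saved under pics/ and viewed, at most 10 in all, crops included, and the job is handed in when it is done.

```bash
mkdir -p pics; cat > h.py <<'E'
import numpy as np, cv2
from workcell import ctrl, imaging, order, finder
from scipy.spatial.transform import Rotation as R
def ray(p,uv,z):
    K=p["intrinsics"];T=np.array(p["pose"]);d=T[:3,:3]@np.linalg.solve(np.array(K),[uv[0],uv[1],1.]);o=T[:3,3]
    return o+d*(z-o[2])/d[2]
def proj(p,X):
    T=np.array(p["pose"]);c=T[:3,:3].T@(np.array(X)-T[:3,3]);u=np.array(p["intrinsics"])@c;return u[:2]/u[2]
E
python3 - <<'E'
from h import *
s=ctrl.state();print(s)
ims=[]
for n in ["top","side","wrist"]:
    p=imaging.get_image(n);ims.append(p["color"])
    print(n,np.round(p["pose"],3).tolist(),np.round(p["intrinsics"],1).tolist())
    for l,z in [("plate",0.),("bed",0.),("ledge",.025),("pin_tip",.025),("dropper",0),("vial",0),("beaker",0)]:
        for r in finder.tip_of(p,l)[:3]: print(l,round(r["score"],2),np.round(r["centre"],1),np.round(ray(p,r["centre"],z)[:2],4))
a=np.vstack(ims[:2]);cv2.imwrite("pics/a.png",cv2.resize(np.hstack(ims[:2]),(800,300)));
cv2.imwrite("pics/top.png",cv2.resize(ims[0],(800,600)))
cv2.imwrite("pics/side.png",cv2.resize(ims[1],(800,600)))
E
```

```text
{'time': 0.0, 'qpos': array([ 1.37122679,  0.50185435, -0.42674645,  1.55145136,  0.22078245,
        1.13830078, -0.21031129]), 'qd': array([-4.61450577e-04,  4.87989980e-05, -2.35713969e-04,  1.39662470e-04,
        1.02631069e-03,  4.19128733e-04,  2.33004488e-03]), 'joint_efforts': array([ 2.21709066e-03, -5.66596735e+01, -5.81537604e+00, -2.79105306e+01,
       -6.89973054e-02,  3.11257469e-02,  2.10283492e-04]), 'ee_pos': array([ 0.28978174, -0.58098278,  0.19896981]), 'eef_rot': array([-9.63190257e-04,  9.73349614e-01,  2.29324144e-01, -1.94953307e-04]), 'ft_force': array([-0.33849269,  0.13223239,  0.57459494]), 'torque': array([ 0.00752055,  0.05413096, -0.01854018]), 'finger_force': 0.0, 'opening': 0.09150428104847988}
top [[0.002, -0.995, 0.097, 0.539], [-1.0, -0.004, -0.028, -0.118], [0.028, -0.097, -0.995, 0.913], [0.0, 0.0, 0.0, 1.0]] [[380.1, 0.0, 250.4], [0.0, 380.1, 191.8], [0.0, 0.0, 1.0]]
plate 0.48 [265.  232.7] [ 0.5298 -0.1785]
bed 0.95 [312.1 120.1] [ 0.8067 -0.2956]
bed 0.88 [367.4 269.1] [ 0.4437 -0.4231]
bed 0.7 [266.  231.3] [ 0.5332 -0.1809]
ledge 0.93 [26
[... 682 characters left out ...]
ed 0.59 [297.5 218.2] [ 0.5271 -0.1636]
ledge 0.86 [415.5 180.1] [ 0.3779 -0.4257]
ledge 0.83 [261.  151.5] [ 0.7284 -0.2888]
ledge 0.76 [326.4 221.2] [ 0.4626 -0.1704]
pin_tip 0.9 [238.7 143.8] [ 0.7965 -0.2799]
pin_tip 0.74 [297.7 210. ] [ 0.5274 -0.1612]
pin_tip 0.61 [387.4 170.7] [ 0.4442 -0.4187]
dropper 0.82 [131.1 236.1] [0.7569 0.1015]
vial 0.65 [192.4 188.8] [ 0.7749 -0.0886]
beaker 0.66 [315.4 147.7] [ 0.6512 -0.4298]
wrist [[0.446, -0.866, -0.227, 0.351], [-0.895, -0.432, -0.113, -0.551], [-0.0, 0.254, -0.967, 0.385], [0.0, 0.0, 0.0, 1.0]] [[267.2, 0.0, 251.9], [0.0, 267.2, 194.6], [0.0, 0.0, 1.0]]
bed 0.87 [193.9   5.3] [ 0.4479 -0.4216]
ledge 0.92 [171.3  66. ] [ 0.3691 -0.431 ]
```

View pics/top.png

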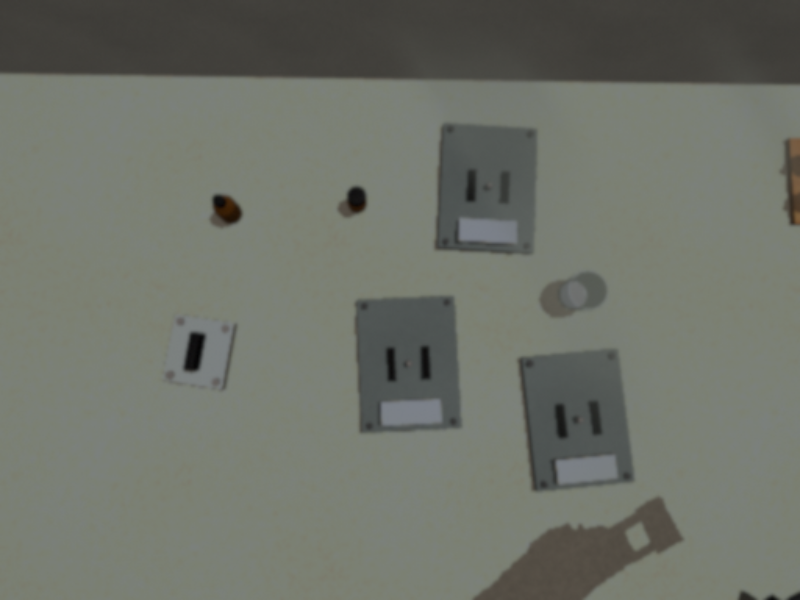

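View pics/side.png

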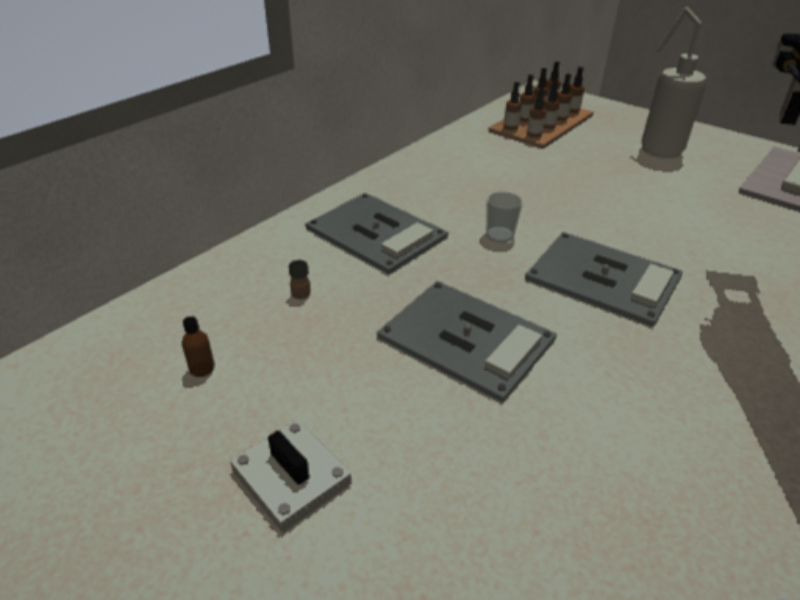

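The top view shows three beds. The leftmost (target) has its pin near px (405,364) of 800x600, about (0.528,-0.165) in world. The plate is at px (200,352), about (0.547,0.145). The bottle, jar and beaker are clear of the path. I'll move over the target bed first and measure it with the wrist camera.

```bash
M='python3 -m handwheel'
python3 -m handwheel '{"delta_pos":[[0.31,-0.3,0],[0.62,-0.6,0],[0.92,-0.89,0]],"turn":[[0,0,0],[0,0,0],[0,0,0]],"fingers":[1,1,1]}'
python3 -m handwheel '{"delta_pos":[[0.31,-0.3,0],[0.62,-0.6,0],[0.92,-0.89,0]],"turn":[[0,0,0],[0,0,0],[0,0,0]],"fingers":[1,1,1]}'
python3 -m handwheel '{"delta_pos":[[0.31,-0.3,0],[0.62,-0.6,0],[0.92,-0.89,0],[0.92,-0.89,0],[0.92,-0.89,0],[0.92,-0.89,0]],"turn":[[0,0,0],[0,0,0],[0,0,0],[0,0,0],[0,0,0],[0,0,0]],"fingers":[1,1,1,1,1,1]}'
cat > look.py <<'E'
from h import *
import sys
p=imaging.get_image("wrist");cv2.imwrite("pics/%s.png"%sys.argv[1],p["color"])
s=ctrl.state();print(s["time"],s["ee_pos"],s["eef_rot"],s["qpos"].round(2))
for l,z in [("plate",0.),("bed",0.),("ledge",.025),("pin_tip",.025)]:
    for r in finder.tip_of(p,l)[:3]: print(l,round(r["score"],2),np.round(r["centre"],1),np.round(ray(p,r["centre"],z)[:2],4))
for l,z in [("plate",.02),("bed",.012),("ledge",.025)]:
    for r in finder.cut_out(p,l)[:3]:
        ys,xs=np.nonzero(r["mask"])
        c,_=cv2.findContours(r["mask"].astype(np.uint8),cv2.RETR_EXTERNAL,cv2.CHAIN_APPROX_NONE);c=max(c,key=len)[:,0,:]
        P=np.array([ray(p,u,z)[:2] for u in c],np.float32)*1000
        (cx,cy),(w,h),a=cv2.minAreaRect(P);print("mask",l,round(r["score"],2),np.round([cx,cy,w,h,a],1))
E
python3 look.py w1
```

```text
time: 1.5
ee_pos: [0.3332, -0.4594, 0.1999]
eef_rot: [-0.0, 0.973, 0.229, 0.0]
ft_force: [0.5, -0.3, 0.5]
opening: 0.0917
finger_force: 0.0
time: 1.8
ee_pos: [0.3759, -0.3384, 0.2003]
eef_rot: [0.0, 0.973, 0.229, 0.0]
ft_force: [1.8, 0.4, -0.5]
opening: 0.0916
finger_force: 0.0
time: 2.4
ee_pos: [0.4176, -0.2207, 0.2001]
eef_rot: [0.0, 0.974, 0.229, -0.0]
ft_force: [-0.0, -0.5, -0.5]
opening: 0.0916
finger_force: 0.0
2.45 [ 0.41746205 -0.22094573  0.19999881] [ 1.69048149e-04  9.73608172e-01  2.28225942e-01 -1.33978936e-04] [ 1.    0.2  -0.63  1.98  0.14  1.01 -0.81]
bed 0.84 [255.7  82.8] [ 0.529  -0.1711]
bed 0.79 [380.8 212.8] [ 0.4494 -0.4231]
ledge 0.71 [233.  130.9] [ 0.4601 -0.172 ]
pin_tip 0.78 [390.6 219. ] [ 0.4496 -0.4257]
mask plate 0.42 [493.4  95.9   3.1   9.7  26.4]
mask bed 0.87 [ 477.9 -418.9  137.2  154.7    4.9]
mask bed 0.72 [ 529.9 -168.7  199.9  149.8    2.4]
mask bed 0.67 [ 700.3 -338.7   25.7   65.6   26.4]
mask ledge 0.92 [ 692.8 -332.9   23.8   60.    26.4]
mask ledge 0.77 [ 477.9 -411.5  134.2  149.2    5.5]
```

```bash
python3 -m handwheel '{"delta_pos":[[0.31,-0.3,0],[0.62,-0.6,0],[0.92,-0.89,0]],"turn":[[0,0,0],[0,0,0],[0,0,0]],"fingers":[1,1,1]}'
python3 -m handwheel '{"delta_pos":[[0.31,-0.3,0],[0.62,-0.6,0],[0.92,-0.89,0]],"turn":[[0,0,0],[0,0,0],[0,0,0]],"fingers":[1,1,1]}'
python3 -m handwheel '{"delta_pos":[[0.31,-0.3,0],[0.62,-0.6,0],[0.92,-0.89,0],[0.92,-0.89,0],[0.92,-0.89,0],[0.92,-0.89,0]],"turn":[[0,0,0],[0,0,-0.04],[0,0,-0.08],[0,0,-0.12],[0,0,-0.15],[0,0,-0.15]],"fingers":[1,1,1,1,1,1]}'
python3 look.py w2
```

```text
time: 3.1
ee_pos: [0.461, -0.0977, 0.2002]
eef_rot: [0.0, 0.974, 0.229, 0.0]
ft_force: [0.6, -0.1, 0.4]
opening: 0.0919
finger_force: 0.0
time: 3.4
ee_pos: [0.5036, 0.0235, 0.2002]
eef_rot: [0.0, 0.973, 0.229, 0.0]
ft_force: [0.1, -0.1, 0.7]
opening: 0.092
finger_force: 0.0
time: 4.0
ee_pos: [0.5456, 0.143, 0.1996]
eef_rot: [-0.0, 0.893, 0.451, -0.0]
ft_force: [-0.4, -0.8, 0.5]
opening: 0.0916
finger_force: 0.0
4.05 [0.54568311 0.14253802 0.19970614] [-2.66862697e-04  8.93421557e-01  4.49219100e-01 -2.25416737e-04] [ 0.38  0.45 -0.88  1.76  0.38  1.11 -1.26]
plate 0.82 [252.6 171.5] [0.5472 0.1441]
mask plate 0.66 [547.5 145.2  91.1 100.2  81.1]
mask bed 0.68 [ 501.5 -231.8   47.9   29.    51.3]
mask ledge 0.66 [ 504.1 -216.5   47.5   23.    18.8]
```

View pics/w2.png

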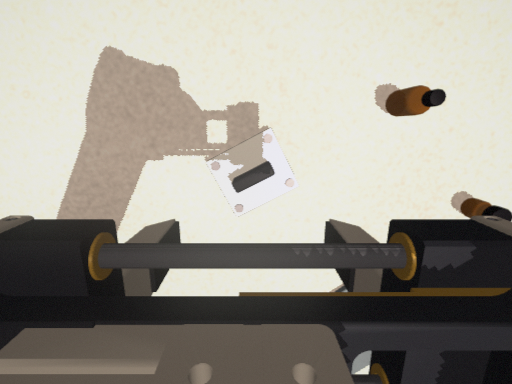

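The picture shows the plate at px (252,171) with a clear view, and the bottle at (415,100) is away from it. The mask fit gives centre (0.5475,0.1452) and yaw -8.9°. My turn went the wrong way, so I'll turn +62°, descend and grip.

```bash
python3 -m handwheel '{"delta_pos":[[0.03,0,0.1],[0.03,0,0.2],[0.03,0,0.3],[0.03,0,0.4],[0.03,0,0.5],[0.03,0,0.6],[0.03,0,0.7],[0.03,0,0.8],[0.03,0,0.9],[0.03,0,0.9]],"turn":[[0,0,0.04],[0,0,0.08],[0,0,0.12],[0,0,0.16],[0,0,0.2],[0,0,0.25],[0,0,0.3],[0,0,0.346],[0,0,0.346],[0,0,0.346]],"fingers":[1,1,1,1,1,1,1,1,1,1]}'
python3 look.py w3
```

```text
time: 5.4
ee_pos: [0.5465, 0.1447, 0.1088]
eef_rot: [0.0, 0.997, -0.075, -0.001]
ft_force: [-0.0, 0.1, 0.3]
opening: 0.0923
finger_force: 0.0
5.45 [0.54695266 0.14503724 0.1094949 ] [ 1.81919876e-04  9.97213086e-01 -7.46032998e-02 -6.12746154e-04] [ 0.15  0.49 -0.58  1.84  0.33  0.91 -2.31]
mask plate 0.9 [548.4 144.2  91.2  99.3  81.4]
mask bed 0.61 [ 546.1 -105.9  163.7   46.6    5.4]
mask ledge 0.58 [549.3 -94.6 156.1  44.6   5.4]
```

View pics/w3.png

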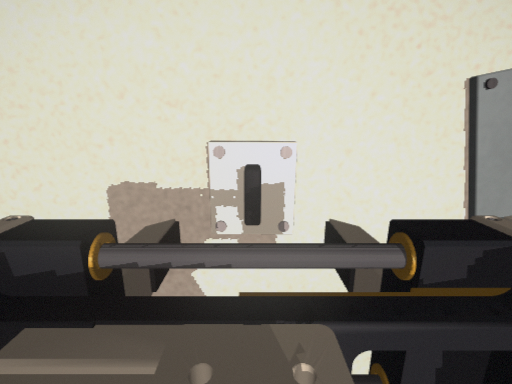

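The bar at px (252,195) is aligned with the jaws and centred. I'll descend and grip.

```bash
python3 -m handwheel '{"delta_pos":[[0.01,0,0.3],[0.01,0,0.6],[0.01,0,0.8],[0.01,0,0.85],[0.01,0,0.85],[0.01,0,0.85],[0.01,0,0.85],[0.01,0,0.85],[0.01,0,0.85],[0.01,0,0.85],[0.01,0,0.85],[0.01,0,0.85]],"turn":[[0,0,0],[0,0,0],[0,0,0],[0,0,0],[0,0,0],[0,0,0],[0,0,0],[0,0,0],[0,0,0],[0,0,0],[0,0,0],[0,0,0]],"fingers":[1,1,1,1,1,0,0,0,0,0,0,0]}' 50
python3 -m handwheel '{"delta_pos":[[0,0,0],[0,0,-0.2],[0,0,-0.4],[0,0,-0.6],[0,0,-0.6],[0,0,-0.6]],"turn":[[0,0,0],[0,0,0],[0,0,-0.03],[0,0,-0.063],[0,0,-0.063],[0,0,-0.063]],"fingers":[0,0,0,0,0,0]}' 50
```

```text
time: 7.0
ee_pos: [0.5485, 0.1449, 0.0251]
eef_rot: [0.0, 0.997, -0.076, 0.0]
ft_force: [-0.4, -1.0, -0.6]
opening: 0.0404
finger_force: 0.0
time: 7.6
ee_pos: [0.5487, 0.1447, 0.085]
eef_rot: [-0.0, 1.0, 0.021, 0.0]
ft_force: [0.5, 0.6, -0.3]
opening: 0.0001
finger_force: 0.0
```

The fingers closed too slowly and the gripper lifted empty, so I'll reopen and look.

```bash
python3 -m handwheel '{"delta_pos":[[0,0,-0.2],[0,0,-0.2],[0,0,-0.2],[0,0,-0.2],[0,0,-0.2],[0,0,-0.2],[0,0,-0.2],[0,0,-0.2]],"turn":[[0,0,0.063],[0,0,0.063],[0,0,0.063],[0,0,0.063],[0,0,0.063],[0,0,0.063],[0,0,0.063],[0,0,0.063]],"fingers":[1,1,1,1,1,1,1,1]}'
python3 look.py w4
```

```text
time: 8.4
ee_pos: [0.5484, 0.1449, 0.1049]
eef_rot: [-0.0, 0.997, -0.076, -0.0]
ft_force: [0.3, 0.3, -0.4]
opening: 0.06
finger_force: 0.0
8.45 [0.54847648 0.14489546 0.10493971] [-1.01538213e-05  9.97080533e-01 -7.63571013e-02 -6.41100503e-05] [ 0.15  0.5  -0.58  1.84  0.34  0.9  -2.32]
plate 0.87 [254.  184.4] [0.5516 0.1419]
mask plate 0.55 [548.7 144.9  90.7 101.6  81.2]
mask plate 0.51 [549.3 -97.  156.3  41.3   5.1]
mask bed 0.75 [ 548.6 -103.3  158.8   43.4    5.1]
mask ledge 0.82 [551.6 -92.7 150.9  40.5   5.1]
```

View pics/w4.png

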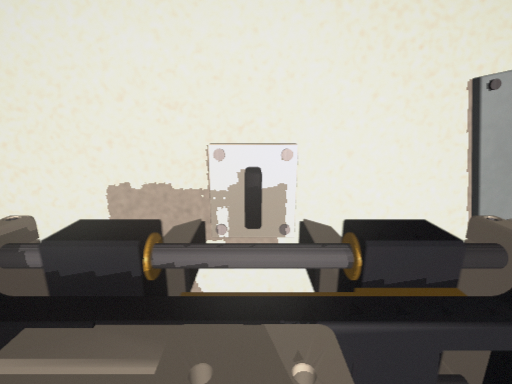

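The plate is undisturbed, with its bar at px (253,197) between the jaws at 60 mm opening. I'll descend again and wait for the grip this time.

```bash
python3 -m handwheel '{"delta_pos":[[0,0,0.3],[0,0,0.6],[0,0,0.8],[0,0,0.8],[0,0,0.8],[0,0,0.8],[0,0,0.8],[0,0,0.8],[0,0,0.8],[0,0,0.8],[0,0,0.8],[0,0,0.8]],"turn":[[0,0,0],[0,0,0],[0,0,0],[0,0,0],[0,0,0],[0,0,0],[0,0,0],[0,0,0],[0,0,0],[0,0,0],[0,0,0],[0,0,0]],"fingers":[0.6,0.6,0.6,0.6,0,0,0,0,0,0,0,0]}' 50
python3 -m handwheel '{"delta_pos":[[0,0,0],[0,0,0],[0,0,0]],"turn":[[0,0,0],[0,0,0],[0,0,0]],"fingers":[0,0,0]}' 50
```

```text
time: 10.0
ee_pos: [0.5492, 0.1452, 0.0257]
eef_rot: [-0.0, 0.997, -0.076, 0.001]
ft_force: [-0.6, -0.1, 4.5]
opening: 0.0017
finger_force: 2.3
time: 10.3
ee_pos: [0.5492, 0.1453, 0.0256]
eef_rot: [-0.0, 0.997, -0.076, 0.001]
ft_force: [0.3, 0.4, 5.6]
opening: 0.0003
finger_force: 2.8
```

```bash
python3 - <<'E'
from h import *
p=imaging.get_image("side");q=imaging.get_image("wrist")
c=p["color"];u=proj(p,[.548,.145,.03]).astype(int);print(u)
c=c[u[1]-110:u[1]+110,max(u[0]-130,0):u[0]+130] if u[1]<274 else c[164:384,max(u[0]-130,0):u[0]+130]
a=cv2.resize(c,(400,340));b=cv2.resize(q["color"],(400,300));b=np.vstack([b,np.zeros((40,400,3),np.uint8)])
cv2.imwrite("pics/x5.png",np.hstack([a,b]))
E
```

```text
[183 294]
```

View pics/x5.png

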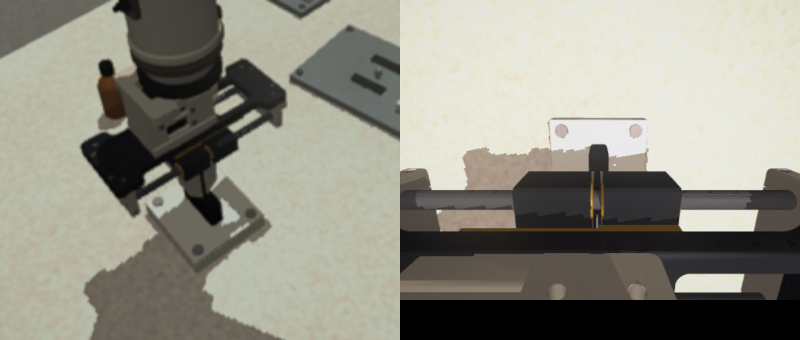

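```bash
python3 - <<'E'
from h import *
p=imaging.get_image("wrist");s=ctrl.state();print(s["opening"],s["finger_force"],s["ft_force"],s["torque"],s["ee_pos"])
a=np.radians(-8.9);Rz=np.array([[np.cos(a),-np.sin(a)],[np.sin(a),np.cos(a)]])
for n,l in [("front corners z20",[(.05,.045,.02),(.05,-.045,.02)]),("bar front end z52",[(.028,.008,.052),(.028,-.008,.052)]),("bar back",[(-.028,0,.052)]),("TCP",[(0,0,.0256),(0,0,.07)])]:
    print(n,[proj(p,[*(Rz@np.array(c[:2])+[.5485,.1449]),c[2]]).round(0).tolist() for c in l])
cv2.imwrite("pics/x6.png",cv2.resize(p["color"][130:330,150:360],(756,600),interpolation=cv2.INTER_NEAREST)[:600,:800])
E
```

```text
0.00046542099637316326 2.844977767963428 [ 0.2283808  -0.45484448  6.20356562] [ 0.00337763  0.03785438 -0.03493089] [0.54926001 0.14525408 0.02566088]
front corners z20 [[189.0, 151.0], [316.0, 152.0]]
bar front end z52 [[240.0, 193.0], [266.0, 193.0]]
bar back [[252.0, 275.0]]
TCP [[252.0, 221.0], [253.0, 248.0]]
```

View pics/x6.png

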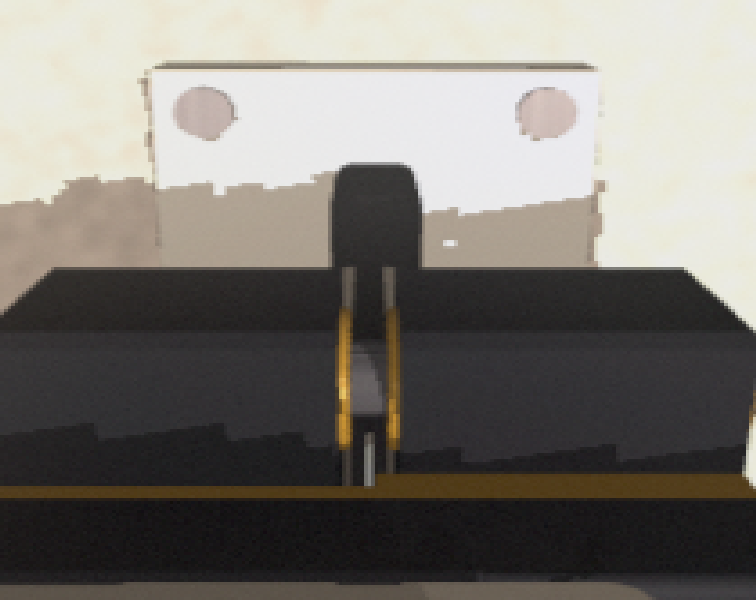

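The plate hasn't moved and the bar is still at the jaws, yet the opening reads about 0. A small lift will show whether it is held.

```bash
python3 -m handwheel '{"delta_pos":[[0,0,-0.05],[0,0,-0.1],[0,0,-0.15],[0,0,-0.15]],"turn":[[0,0,0],[0,0,0],[0,0,0],[0,0,0]],"fingers":[0,0,0,0]}' 60
python3 - <<'E'
from h import *
p=imaging.get_image("wrist");q=imaging.get_image("side");s=ctrl.state();print(s["opening"],s["finger_force"],s["ft_force"])
a=cv2.resize(p["color"][130:330,150:360],(420,400));b=cv2.resize(q["color"][200:340,110:240],(372,400))
cv2.imwrite("pics/x7.png",np.hstack([a,b]))
E
```

```text
time: 10.85
ee_pos: [0.549, 0.1451, 0.0408]
eef_rot: [-0.0, 0.997, -0.076, 0.001]
ft_force: [-0.2, 0.1, -0.1]
opening: 0.0005
finger_force: 0.0
0.0005997906164741727 0.0 [-0.67464688 -0.04762799 -0.80261174]
```

View pics/x7.png

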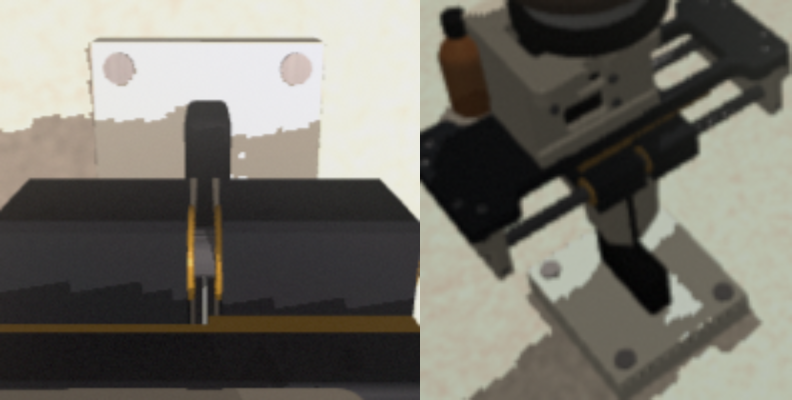

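The plate stayed on the table, so it wasn't held. I'll raise in steps and build a marked montage of where the fingertips really are relative to the TCP and bar.

```bash
cat > snap.py <<'E'
from h import *
import sys
i=sys.argv[1]
q=imaging.get_image("side");s=ctrl.state();np.set_printoptions(precision=4,suppress=True)
print(s["ee_pos"],s["opening"],s["finger_force"],s["ft_force"])
c=cv2.resize(q["color"][190:350,110:250],None,fx=2.85,fy=2.85*1.3,interpolation=cv2.INTER_CUBIC)
u=(proj(q,s["ee_pos"])-[110,190])*[2.85,2.85*1.3];cv2.circle(c,tuple(int(v) for v in u),3,(0,0,255),-1)
for z in (.02,.052):
  for x in (-.028,.028):
    u=(proj(q,[.5487+x*.988,.1449-x*.155,z])-[110,190])*[2.85,2.85*1.3];cv2.circle(c,tuple(int(v) for v in u),3,(0,255,0),-1)
cv2.imwrite("pics/s%s.png"%i,c)
E
python3 snap.py 1
python3 -m handwheel '{"delta_pos":[[0,0,-0.3],[0,0,-0.4],[0,0,-0.4],[0,0,-0.4]],"turn":[[0,0,0],[0,0,0],[0,0,0],[0,0,0]],"fingers":[0,0,0,0.5]}' 50
python3 snap.py 2
python3 -c "
import cv2,numpy as np
cv2.imwrite('pics/m.png',cv2.resize(np.hstack([cv2.imread('pics/s1.png'),cv2.imread('pics/s2.png')]),(800,600)))"
```

```text
[0.5484 0.1448 0.04  ] 0.0005547760960512054 0.0 [-0.1062 -0.5866  0.0458]
time: 11.4
ee_pos: [0.5484, 0.1447, 0.0796]
eef_rot: [0.0, 0.997, -0.076, 0.0]
ft_force: [-1.5, 0.4, 0.1]
opening: 0.0047
finger_force: 0.0
[0.5479 0.1445 0.0792] 0.008058964221583776 0.0 [ 0.2539  0.3161 -0.5489]
```

View pics/m.png

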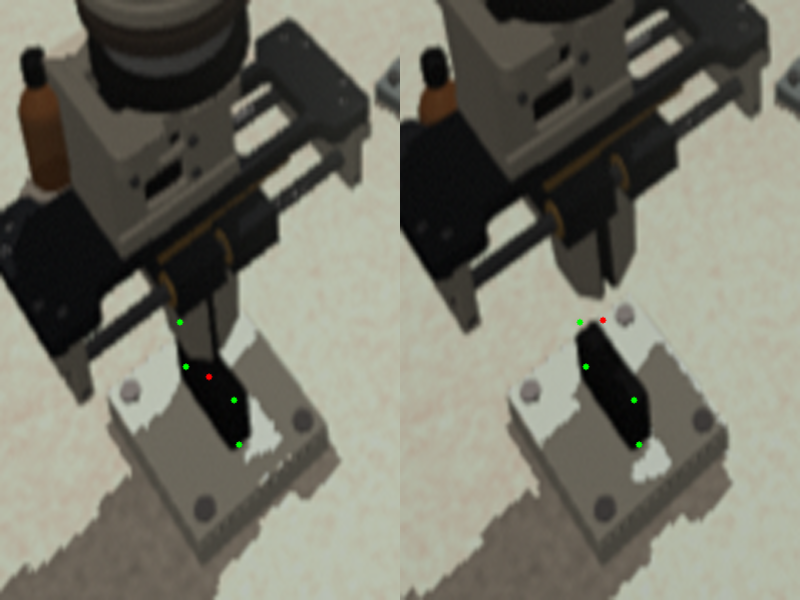

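The fingertips (right panel, around (600,290)) sit about 20–26 mm above the reported TCP (red dot). The shut fingers touched the bar top (52 mm) at TCP z=0.0256, which agrees. So tip height ≈ TCP z + 0.026, and I'll descend to TCP z≈0.003 with the fingers open 50 mm.

```bash
python3 -m handwheel '{"delta_pos":[[0,0,0],[0,0,0],[0,0,0],[0,0,0],[0,0,0.2],[0,0,0.4],[0,0,0.6],[0,0,0.7],[0,0,0.75],[0,0,0.77],[0,0,0.77]],"turn":[[0,0,0],[0,0,0],[0,0,0],[0,0,0],[0,0,0],[0,0,0],[0,0,0],[0,0,0],[0,0,0],[0,0,0],[0,0,0]],"fingers":[0.5,0.5,0.5,0.5,0.5,0.5,0.5,0.5,0.5,0.5,0.5]}' 50
python3 -m handwheel '{"delta_pos":[[0,0,0],[0,0,0],[0,0,0],[0,0,0],[0,0,0],[0,0,0],[0,0,0],[0,0,0]],"turn":[[0,0,0],[0,0,0],[0,0,0],[0,0,0],[0,0,0],[0,0,0],[0,0,0],[0,0,0]],"fingers":[0,0,0,0,0,0,0,0]}' 50
```

```text
time: 12.55
ee_pos: [0.5489, 0.1452, 0.0034]
eef_rot: [-0.0, 0.997, -0.076, 0.0]
ft_force: [0.5, -0.5, 0.1]
opening: 0.0459
finger_force: 0.0
time: 13.35
ee_pos: [0.5486, 0.1447, 0.0033]
eef_rot: [0.0, 0.997, -0.076, 0.0]
ft_force: [-0.5, -0.6, 4.0]
opening: 0.0156
finger_force: 50.0
```

Gripped: 15.6 mm opening, 50 N. I'll lift, square to the bed (about 2°) and carry toward the ledge.

```bash
python3 -m handwheel '{"delta_pos":[[0,0,-0.15],[0,0,-0.3],[0,0,-0.45],[0,0,-0.6],[0,0,-0.6],[0,0,-0.6]],"turn":[[0,0,0],[0,0,0],[0,0,-0.03],[0,0,-0.061],[0,0,-0.061],[0,0,-0.061]],"fingers":[0,0,0,0,0,0]}'
python3 -m handwheel '{"delta_pos":[[-0.07,0.33,0],[-0.14,0.66,0],[-0.2,1,0]],"turn":[[0,0,0],[0,0,0],[0,0,0]],"fingers":[0,0,0]}'
python3 -m handwheel '{"delta_pos":[[-0.07,0.33,0],[-0.14,0.66,0],[-0.2,1,0]],"turn":[[0,0,0],[0,0,0],[0,0,0]],"fingers":[0,0,0]}'
python3 -m handwheel '{"delta_pos":[[-0.07,0.33,0],[-0.14,0.66,0],[-0.2,1,0],[-0.2,1,0],[-0.2,1,0],[-0.2,1,0]],"turn":[[0,0,0],[0,0,0],[0,0,0],[0,0,0],[0,0,0],[0,0,0]],"fingers":[0,0,0,0,0,0]}'
cat > look2.py <<'E'
from h import *
import sys
np.set_printoptions(precision=4,suppress=True)
p=imaging.get_image("wrist");s=ctrl.state();print(s["time"],s["ee_pos"],s["eef_rot"],s["opening"],s["finger_force"],s["ft_force"])
zp=float(sys.argv[1])
q=imaging.get_image("top")
for n,c in (("wrist",p),("top",q)):
  for l,z in [("plate",zp+.02),("bed",.012),("ledge",.025)]:
    for r in finder.cut_out(c,l)[:3]:
        k,_=cv2.findContours(r["mask"].astype(np.uint8),cv2.RETR_EXTERNAL,cv2.CHAIN_APPROX_NONE);k=max(k,key=len)[:,0,:]
        P=np.array([ray(c,u,z)[:2] for u in k],np.float32)*1000
        (cx,cy),(w,h),a=cv2.minAreaRect(P);print(n,l,round(r["score"],2),np.round([cx,cy,w,h,a],1))
  for r in finder.tip_of(c,"pin_tip")[:3]: print(n,"pin",round(r["score"],2),ray(c,r["centre"],.025)[:2])
cv2.imwrite("pics/%s.png"%sys.argv[2],p["color"])
E
python3 look2.py 0.06 w9
```

```text
time: 13.95
ee_pos: [0.5489, 0.1449, 0.0637]
eef_rot: [-0.0, 1.0, 0.018, 0.001]
ft_force: [0.2, -0.4, -3.6]
opening: 0.0155
finger_force: 50.0
time: 14.25
ee_pos: [0.5311, 0.0435, 0.0622]
eef_rot: [-0.0, 1.0, 0.019, -0.001]
ft_force: [0.5, 0.8, -3.0]
opening: 0.0158
finger_force: 50.0
time: 14.55
ee_pos: [0.515, -0.0575, 0.0623]
eef_rot: [-0.0, 1.0, 0.018, -0.001]
ft_force: [0.0, 0.6, -2.4]
opening: 0.0156
finger_force: 50.0
time: 15.15
ee_pos: [0.5, -0.1558, 0.0626]
eef_rot: [-0.001, 1.0, 0.019, -0.0]
ft_force: [-0.4, 0.5, -3.8]
opening: 0.0153
finger_force: 50.0
15.2 [ 0.5002 -0.1555  0.0628] [-0.0005  0.9998  0.02   -0.0001] 0.01581109100988354 49.99937295913696 [-0.0768  0.0238 -2.3368]
wrist plate 0.64 [ 520.5 -154.9   61.3   89.8    2.9]
wrist bed 0.92 [ 556.6 -167.7  146.2  149.8    2.7]
wrist bed 0.88 [ 506.  -365.3   75.2   61.3    7.1]
wrist ledge 0.59 [ 557.3 -167.   138.1  141.3    2.7]
wrist pin 0.41 [ 0.4888 -0.1597]
top bed 0.88 [ 592.1 -165.6   85.8  150.6    1.2]
top bed 0.86 [ 803.8 -291.8  151.2  203.3   87.5]
top ledge 0.79 [ 588.7 -164.9   83.6  147.7    3. ]
top ledge 0.79 [ 800.3 -290.1  148.3  199.7   87. ]
top ledge 0.6 [ 449.9 -417.7  200.5  151.7    5.3]
top pin 0.9 [ 0.5266 -0.1693]
top pin 0.76 [ 0.442  -0.4219]
top pin 0.56 [ 0.8047 -0.2889]
```

Held: the wrist carries about 3 N and the plate is square to the bed (2.9° vs 2.7°). I'll shift 14.5 mm in y and lower onto the ledge.

```bash
python3 -m handwheel '{"delta_pos":[[-0.02,0.08,0],[-0.04,0.145,0.1],[-0.04,0.145,0.2],[-0.04,0.145,0.27],[-0.04,0.145,0.3],[-0.04,0.145,0.32],[-0.04,0.145,0.335],[-0.04,0.145,0.34],[-0.04,0.145,0.34]],"turn":[[0,0,0],[0,0,0],[0,0,0],[0,0,0],[0,0,0],[0,0,0],[0,0,0],[0,0,0],[0,0,0]],"fingers":[0,0,0,0,0,0,0,0,0]}'
python3 look2.py 0.025 w10
```

```text
time: 16.55
ee_pos: [0.497, -0.1718, 0.0292]
eef_rot: [0.0, 1.0, 0.019, 0.0]
ft_force: [-0.1, -0.4, -3.6]
opening: 0.0157
finger_force: 50.0
16.6 [ 0.497  -0.1718  0.0293] [0.0001 0.9998 0.0194 0.0002] 0.015452275348539032 49.99928891658783 [-0.7032  0.0422 -2.7781]
wrist bed 0.95 [ 560.4 -167.7  139.1  148.6    2.8]
wrist bed 0.84 [ 511.9 -355.8   63.6   43.3    7.3]
wrist ledge 0.89 [ 561.1 -167.7  128.7  139.1    2.5]
wrist ledge 0.58 [ 514.6 -344.2   58.7   40.7    5.5]
top plate 0.25 [ 578.9 -164.3   98.8  144.1    2.7]
top bed 0.79 [ 580.6 -167.1  102.7  151.6    2.8]
top bed 0.75 [ 449.2 -422.9  201.2  152.     5.4]
top bed 0.61 [ 804.7 -292.5  154.5  206.2   87. ]
top ledge 0.8 [ 799.7 -289.9  148.2  200.7   87.2]
top ledge 0.67 [ 450.2 -418.9  197.   152.3    5.3]
top ledge 0.65 [ 579.8 -165.6  100.2  147.     3.1]
top pin 0.92 [ 0.5264 -0.1721]
top pin 0.84 [ 0.8045 -0.2923]
top pin 0.59 [ 0.4413 -0.4263]
```

```bash
python3 -m handwheel '{"delta_pos":[[0,0,0.005],[0,0,0.01],[0,0,0.015],[0,0,0.015],[0,0,0.015]],"turn":[[0,0,0],[0,0,0],[0,0,0],[0,0,0],[0,0,0]],"fingers":[0,0,0,0,0]}'
python3 -m handwheel '{"delta_pos":[[0,0,0.005],[0,0,0.01],[0,0,0.01],[0,0,0.01]],"turn":[[0,0,0],[0,0,0],[0,0,0],[0,0,0]],"fingers":[0,0,0,0]}'
```

```text
time: 17.55
ee_pos: [0.4969, -0.1719, 0.0282]
eef_rot: [0.0, 1.0, 0.019, 0.0]
ft_force: [-2.6, 1.2, 5.7]
opening: 0.0155
finger_force: 50.0
time: 17.95
ee_pos: [0.497, -0.1719, 0.0281]
eef_rot: [0.001, 1.0, 0.019, 0.0]
ft_force: [-5.8, 2.0, 15.0]
opening: 0.0158
finger_force: 50.0
```

Contact made: about 15 N, plate level on the ledge, roughly 32 mm short. I'll ease the push and slide toward the pin.

```bash
python3 -m handwheel '{"delta_pos":[[0,0,-0.007],[0.04,0,-0.007],[0.08,0,-0.007],[0.12,0,-0.007],[0.16,0,-0.007],[0.2,-0.005,-0.007],[0.24,-0.01,-0.007],[0.24,-0.01,-0.007]],"turn":[[0,0,0],[0,0,0],[0,0,0],[0,0,0],[0,0,0],[0,0,0],[0,0,0],[0,0,0]],"fingers":[0,0,0,0,0,0,0,0]}'
python3 -m handwheel '{"delta_pos":[[0.01,0,0],[0.02,0,0],[0.03,0,0],[0.04,0,0],[0.04,0,0]],"turn":[[0,0,0],[0,0,0],[0,0,0],[0,0,0],[0,0,0]],"fingers":[0,0,0,0,0]}'
```

```text
time: 18.75
ee_pos: [0.5211, -0.1703, 0.0281]
eef_rot: [0.001, 1.0, 0.019, 0.0]
ft_force: [-2.0, -0.4, 7.1]
opening: 0.0155
finger_force: 50.0
time: 19.25
ee_pos: [0.5239, -0.1702, 0.028]
eef_rot: [0.001, 1.0, 0.019, -0.001]
ft_force: [-4.6, -1.1, 10.3]
opening: 0.0155
finger_force: 50.0
```

```bash
python3 -m handwheel '{"delta_pos":[[0.01,0,0],[0.02,0,0],[0.02,0,0]],"turn":[[0,0,0],[0,0,0],[0,0,0]],"fingers":[0,0,0]}'
python3 -m handwheel '{"delta_pos":[[0.01,0,0],[0.02,0,0],[0.02,0,0]],"turn":[[0,0,0],[0,0,0],[0,0,0]],"fingers":[0,0,0]}'
python3 -m handwheel '{"delta_pos":[[0.01,0,0],[0.015,0,0],[0.015,0,0]],"turn":[[0,0,0],[0,0,0],[0,0,0]],"fingers":[0,0,0]}'
```

```text
time: 19.55
ee_pos: [0.5255, -0.1702, 0.0278]
eef_rot: [0.001, 1.0, 0.019, -0.001]
ft_force: [-4.6, 0.1, 8.7]
opening: 0.0154
finger_force: 50.0
time: 19.85
ee_pos: [0.5279, -0.1701, 0.0276]
eef_rot: [0.0, 1.0, 0.019, -0.001]
ft_force: [1.5, 0.5, -2.6]
opening: 0.0158
finger_force: 50.0
time: 20.15
ee_pos: [0.5304, -0.1693, 0.027]
eef_rot: [-0.0, 1.0, 0.019, 0.0]
ft_force: [-0.0, 0.1, -3.2]
opening: 0.0156
finger_force: 50.0
```

The support is gone, so the hole is over the pin. I'll lower in small steps and watch the forces.

```bash
python3 -m handwheel '{"delta_pos":[[0,0,0.01],[0,0,0.02],[0,0,0.03],[0,0,0.03]],"turn":[[0,0,0],[0,0,0],[0,0,0],[0,0,0]],"fingers":[0,0,0,0]}'
python3 - <<'E'
from workcell import ctrl
s=ctrl.state();print(s["ee_pos"],s["ft_force"],s["torque"])
E
```

```text
time: 20.55
ee_pos: [0.5303, -0.1694, 0.0241]
eef_rot: [-0.0, 1.0, 0.019, 0.0]
ft_force: [0.3, 0.3, -2.5]
opening: 0.0153
finger_force: 50.0
[ 0.53026679 -0.16944356  0.02407024] [ 0.3125081   0.297283   -2.45383784] [ 0.06701029 -0.11643074 -0.05346715]
```

The underside is now about 4 mm below the pin tip with no side force, so the pin is in the hole. Next I'll lower to the pads, then press.

```bash
python3 -m handwheel '{"delta_pos":[[0,0,0.01],[0,0,0.02],[0,0,0.03],[0,0,0.035],[0,0,0.035],[0,0,0.035]],"turn":[[0,0,0],[0,0,0],[0,0,0],[0,0,0],[0,0,0],[0,0,0]],"fingers":[0,0,0,0,0,0]}'
python3 -m handwheel '{"delta_pos":[[0,0,0.01],[0,0,0.02],[0,0,0.03],[0,0,0.04],[0,0,0.045],[0,0,0.05],[0,0,0.05]],"turn":[[0,0,0],[0,0,0],[0,0,0],[0,0,0],[0,0,0],[0,0,0],[0,0,0]],"fingers":[0,0,0,0,0,0,0]}'
```

```text
time: 21.15
ee_pos: [0.5303, -0.1695, 0.0207]
eef_rot: [-0.0, 1.0, 0.019, 0.0]
ft_force: [1.5, -0.3, -3.0]
opening: 0.016
finger_force: 50.0
time: 21.85
ee_pos: [0.5304, -0.1695, 0.0161]
eef_rot: [0.0, 1.0, 0.019, 0.0]
ft_force: [-1.1, 0.8, 5.8]
opening: 0.0159
finger_force: 50.0
```

```bash
python3 -m handwheel '{"delta_pos":[[0,0,0.005],[0,0,0.01],[0,0,0.015],[0,0,0.02],[0,0,0.02],[0,0,0.02]],"turn":[[0,0,0],[0,0,0],[0,0,0],[0,0,0],[0,0,0],[0,0,0]],"fingers":[0,0,0,0,0,0]}'
python3 look2.py 0.012 w11
```

```text
time: 22.45
ee_pos: [0.5304, -0.1696, 0.0152]
eef_rot: [0.001, 1.0, 0.019, 0.0]
ft_force: [-4.9, 0.9, 15.9]
opening: 0.0156
finger_force: 50.0
22.5 [ 0.5304 -0.1695  0.0152] [0.0005 0.9998 0.0194 0.0001] 0.015716853540685423 50.006253719329834 [-5.0775  1.1803 17.46  ]
wrist plate 0.75 [ 551.2 -168.2   61.    90.1    1.3]
wrist bed 0.76 [ 580.7 -166.6   99.6  148.8    2.2]
wrist bed 0.59 [ 541.9 -347.8   31.5    8.4   82.8]
wrist ledge 0.59 [ 581.6 -166.8   92.9  139.2    2.6]
wrist ledge 0.59 [ 546.3 -339.4   21.2    7.    78.2]
top bed 0.83 [ 448.5 -422.6  200.7  154.9    5.7]
top bed 0.56 [ 804.5 -292.7  154.7  206.    86.8]
top ledge 0.79 [ 449.9 -419.1  197.   151.5    5.5]
top ledge 0.68 [ 598.4 -164.2   68.1  151.     2.6]
top ledge 0.59 [ 800.  -291.1  148.3  197.8   88.2]
top pin 0.94 [ 0.4427 -0.4203]
top pin 0.91 [ 0.8128 -0.2864]
```

The plate is home: TCP dropped 12.9 mm from ledge contact, and the force jumped to 17 N. I'll settle for a few rows and hand in.

```bash
python3 -m handwheel '{"delta_pos":[[0,0,0.003],[0,0,0.003],[0,0,0.003],[0,0,0.003],[0,0,0.003]],"turn":[[0,0,0],[0,0,0],[0,0,0],[0,0,0],[0,0,0]],"fingers":[0,0,0,0,0]}'
python3 -c "from workcell import order;print(order.sign_off())"
```

```text
time: 23.45
ee_pos: [0.5304, -0.1696, 0.0153]
eef_rot: [0.001, 1.0, 0.019, 0.0]
ft_force: [-6.1, 2.1, 19.6]
opening: 0.0158
finger_force: 50.0
the job is handed in; nothing more can be done
None
```

I laid the plate on the ledge, slid it over the pin and pressed it home on the bed. The gripper is still holding it down with about 20 N, and I handed the job in at about 23.5 s. No verdict came back, so I'm judging "home" by the measured height and force.

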